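# Find the tight spot on the calibrating slide

### The job

Check the small calibrating slide for a sticky spot: take the carriage by its handle and stroke it first to the left end (the robot's left) until it presses lightly against the rubber buffer of the stop there, then all the way to the right until it presses lightly against the right buffer, feeling for the one short place where it drags. Then bring the carriage back and leave it standing with the sticky place under its middle, still and let go. Never ram the buffers, and leave the other things on the bench and base plate where they are.

Things in the scene. Friction and masses are not known exactly. Their poses are not given: they have to be found in the camera images.
- slide_base: Fixed aluminium plate 180 x 400 x 12 mm with a steel rail 24 mm wide (top 30 mm above the bench) along its y axis. Origin on the bench under the rail's middle; +y runs along the rail to the robot's left; plate edges at x = -70 and +110 mm. The hidden sticky place lies within 45 mm of the rail's middle. Two loose steel parts up to 26 mm tall stand on the plate beyond the rail.
- carriage: Dark steel block, 60 mm across the rail, 50 mm along it, 26 mm high, about 0.5 kg. Origin mid-underside, 20 mm above the bench, axes as slide_base. It only slides along the rail (y); about 2 N moves it and it stays where left. Over one unseen stretch of its travel, about 17 mm long, clear of the stops, it takes about 10 N (up to 15 N on entering); the flaw is under its middle at that stretch's middle.
- carriage_handle (a point): Centre of the aluminium handle block that stands on the middle of the carriage: 24 mm along the rail, 30 mm across it, 50 mm tall (from 46 to 96 mm above the bench). The point is 76 mm above the bench, 20 mm below the handle's top; axes as the carriage.
- stop_left: Grey stop block clamped on the rail at its left (+y) end, 56 mm across x 30 mm along x 30 mm high, with a round steel screw head on top (topmost point 49 mm above the bench). Origin at the middle of its underside, 12.5 mm above the bench. Its place along the rail differs each time; it does not move.
- stop_left_face (a point): Centre of the left stop's black rubber buffer face (16 x 16 mm) when not pressed, 25 mm from the stop's middle towards the carriage. The carriage's left side (25 mm from its middle) meets it. It gives 1 mm per 4 N; press with 2 to 12 N, never over 20 N.
- stop_right: Like the left stop, at the right (-y) end of the rail.
- stop_right_face (a point): Centre of the face of the right stop's rubber buffer when not pressed, 25 mm from the stop's middle towards the carriage; same buffer as the left one.
- platen: Round steel compression platen 48 mm across, 26 mm high, on the base plate beyond the rail; leave alone. Origin at the middle of its underside.
- grip_jaw: Small steel grip jaw 26 x 40 x 24 mm, on the base plate beyond the rail; leave alone. Origin at the middle of its underside.
- grease_jar: White jar with black lid, 54 mm across, 70 mm high; leave alone. Origin at the middle of its underside.
- spanner: Steel spanner lying on the bench; leave alone. Origin at the middle of its underside.
- driver: Screwdriver lying on the bench; leave alone. Origin at the middle of its underside.
- load_cell: Round steel load cell, 56 mm across, 63 mm high; leave alone. Origin at the middle of its underside.
- mug: White mug 76 mm across, 90 mm high; leave alone. Origin at the middle of its underside.
- specimen: Flat aluminium dog-bone specimen 155 x 20 x 4 mm on the bench; leave alone. Origin at the middle of its underside.

How it is judged:
On the way, in this order (a step that is already met when the one before it is completed fails the run):
1. the carriage is pressed lightly against the left buffer (at least 1 N) (contact force between carriage and stop_left above 1 N), for 0.1 s.
2. the carriage is pressed lightly against the right buffer (at least 1 N) (contact force between carriage and stop_right above 1 N), for 0.1 s.
At the end, for the whole second after the job is handed in: The carriage stands still and let go on the sticky place (within about 8 mm of its middle: the flaw presses on the carriage with more than 4 N), clear of both buffers (contact force between carriage and slide_base above 4 N and contact force between carriage and stop_left below 0.1 N and contact force between carriage and stop_right below 0.1 N and linear speed of carriage below 0.005 m/s); the robot touches nothing.
It fails at once if a buffer is rammed (more than 20 N between carriage and stop) (contact force between carriage and stop_left above 20 N or contact force between carriage and stop_right above 20 N).
It fails at once if another thing on the bench or base plate is moved more than 30 mm (distance of any of platen, grip_jaw, grease_jar, spanner, driver, load_cell, mug, specimen from where it was at the start of the episode above 0.03 m).
It also fails if it takes over 72 s, if anything falls off the work surface, if the arm or the gripper's body presses on something with over 40 N, if the wrist force passes 120 N, or if a joint passes its speed limit or range.

### The arm

A 6-joint arm with a two-finger parallel gripper is mounted at the origin on the work surface. World frame = base frame: x ahead of the robot, y to its left, z up, the work surface at z = 0. Lengths are in m, angles in rad, forces in N, time in s.
With the tool pointing down it reaches from about 0.325 to 0.875 m from the base axis. Payload 4.4 kg.
Tool frame: the origin (TCP) lies on the centre line of the jaws, within the pads' length; the fingertips stand 25 mm ahead of it and the grasp point (between the pads) lies 6 mm ahead of it; z points along the fingers, y is the line along which they close (so a half turn about z gives the same grasp; the last joint's range is limited). The gripper opens to 85 mm and grips with 20 to 120 N. Pads are 22 mm wide; open, the fingers measure 114 mm over their backs; the gripper's body (76 mm by 85 mm) begins 54 mm behind the grasp point. The pads swing forward as they close: fully open they stand 13 mm farther back than shut.
Start: joints at [0.959, 0.207, 1.542, -0, 1.393, -0.15], TCP at [0.256, 0.515, 0.256] pointing down, gripper open.
Joint ranges: [-2.73, 2.73], [-0.86, 2.22], [0.23, 2.46], [-1.11, 4.25], [0.08, 2.63], [-2.82, 2.82]. Speed limits (rad/s): [2.79, 2.79, 3.14, 3.14, 3.14, 3.14].

### API

Orientations are given as a rotation vector (axis times angle).
In Python, from workcell import bot gives the robot as it stands.
- The arm moves only by the tool servo_tool, never from a script. Its argument "moves" is a list of rows, each a list of 4 numbers: the shift along the tool's x, y, z in mm, then the turn about the tool's z in degrees. In form: [[x, y, z, turn], ...]. A call has 1 to 8 rows; each row is the pose to reach, as a shift and turn from the pose commanded when the call began, along the tool's axes at that moment; what a row does not reach only later rows make up. A row lasts 1/8 s, in which the tool goes at most 62.5 mm and 10.7 degrees, less where a joint would pass 70% of its speed; a pose out of reach is approached as far as the arm can. A call with a gripper value outside its range is refused whole. "jaw" is the finger opening in mm, from 0 to 85.4, set as the call begins (left out, the last holds). The fingers move at their own pace and stop on an object; "force" is the grip in N (left out, the last holds). Time passes only in rows, so rows that repeat a pose let the fingers close. It gives the time, the measured TCP pose, the force and the opening at its end, in the units of the state.
- bot.sense(): the state, without advancing time (a new reading comes with each control period).
- bot.grab_frame(name): name is "scene" or "side" or "wrist"; returns the picture (480x640x3 uint8, red, green, blue); there is no depth.
- bot.camera_info(name): a dict with "fx", "fy", "cx", "cy" (pixels), "position" and "rotation" of the camera in the world; the wrist camera has in their place "T_tool_cam" (4x4, takes a point from camera to tool coordinates, whose origin is the TCP and whose axes are the flange's). Camera axes: x right, y down, z forward; pixel columns grow to the right and rows downward; lengths in m; the calibration is good to about 2 mm. A picture is of the moment at which its call begins: read the wrist's pose just before it. camera_info takes no time and is no camera call.
- bot.close_job(): hands the job in, once; it reports no verdict.
Trained networks look in the newest picture that a camera, given by its name, has taken for a name from the list of things; names that differ only in an ending like _2 or _b are one class to them, and where a whole thing is asked for, a point or a joint stands for the part that bears it (a point fixed in the world has none). Each returns a list of dicts, best first, with "score" (0 to 1); they miss things now and then, are a little off and sometimes report something else, mostly with a low value. They report only what shows in the picture. A call takes as long as a camera call.
- bot.spot_in(camera, label): "at" ([x, y, z] in m, in the coordinates of the camera as it stood for that picture, good to about 4 mm: the middle of the surface that is visible of it).
- bot.trace(camera, label): "mask" (480x640 bool, what is visible of it).
The state is a dict: "time": time; "q": joint angles; "joint_vel": joint speeds; "joint_torque": joint torques, N m; "ee_pos": TCP position; "tool_rot": TCP orientation; "force": force on the tool from outside, world axes, zero at the start; "torque": the same for the moment, N m; "finger_gap": finger opening in m.
Only numpy, scipy, OpenCV 4.12 (cv2) and the standard library are available. Lean on these libraries where they do the work, as an engineer would, in place of code of your own. Each camera call takes 0.05 s, during which the arm holds its last target. There are 200 camera calls.

## Working session

There is one attempt and no reset: what is moved stays moved. The work goes in short steps, Python scripts to look and compute and a tool call to move; the robot and the scene stay as the last step left them, time stands still between calls to the robot, and variables do not carry over. Pictures are saved under pics/ and viewed, on a budget of 10 in all, crops included, one or two more only if the job needs it, and the job is handed in when it is done.

Besides the shell and the picture viewer there is one more tool, called after ">>>" as a command line: name --pt "numbers of a row" for each row, then --argument value for the rest. servo_tool: Moves the arm, as the interface text tells. Its arguments: {"type":"object","properties":{"moves":{"type":"array","items":{"type":"array","items":{"type":"number"}}},"jaw":{"type":"number"},"force":{"type":"number"}},"required":["moves"]}

```bash
mkdir -p pics; ls; cat > h.py <<'E'
from workcell import bot
import numpy as np, cv2
from scipy.spatial.transform import Rotation as R
def world(cam,p,s=None):
    i=bot.camera_info(cam); p=np.array(p)
    if cam=='wrist':
        T=np.array(i['T_tool_cam']); p=T[:3,:3]@p+T[:3,3]
        return R.from_rotvec(s['tool_rot']).as_matrix()@p+np.array(s['ee_pos'])
    r=np.array(i['rotation']); r=r if r.shape==(3,3) else R.from_rotvec(r).as_matrix()
    return r@p+np.array(i['position'])
E
python3 - <<'E'
from h import *
s=bot.sense(); print(s)
print(bot.camera_info('scene'),bot.camera_info('wrist'))
for c in ['scene','side']:
    im=bot.grab_frame(c); cv2.imwrite(f'pics/{c}1.png',im[:,:,::-1])
    for l in ['carriage_handle','carriage','stop_left','stop_right','stop_left_face','stop_right_face','slide_base','platen','grip_jaw','load_cell','mug','grease_jar']:
        for d in bot.spot_in(c,l)[:2]: print(c,l,round(d['score'],2),world(c,d['at']).round(4))
print(bot.sense()['time'])
E
```

```text
pics
{'time': 0.0, 'q': array([ 9.58475399e-01,  2.07440354e-01,  1.54295742e+00, -2.38461738e-05,
        1.39350955e+00, -1.50496906e-01]), 'joint_vel': array([-0.00028759, -0.00064744,  0.00086256, -0.00073387, -0.00030289,
        0.0001174 ]), 'joint_torque': array([-1.99401152e-04, -3.83029640e+01, -2.91594082e+01, -3.50433074e-04,
        1.04754415e-02, -4.66961083e-06]), 'ee_pos': array([0.25581466, 0.51417324, 0.2551125 ]), 'tool_rot': array([-0.71880284, -3.05739095,  0.00338743]), 'force': array([0.01110655, 0.04652578, 0.00495699]), 'torque': array([-0.0157995 , -0.00012987,  0.01995475]), 'finger_gap': 0.08523353453069497}
{'fx': 485.93728209922216, 'fy': 485.93728209922216, 'cx': 321.3585789845492, 'cy': 239.7854616703461, 'position': array([ 1.1779974 , -0.10396132,  0.86174844]), 'rotation': array([-1.94350142, -1.65870184,  0.56566662])} {'fx': 426.74429430803605, 'fy': 426.74429430803605, 'cx': 320.241335471565, 'cy': 241.58550699792474, 'T_tool_cam': array([[-2.28707549e-04, -9.45709133e-01, -3.25014128e-01,
         8.31277302e-02],
       [ 9.99999932e-01, -3.09
[... 852 characters left out ...]
 [0.4943 0.4271 0.042 ]
scene mug 0.57 [ 0.6948 -0.3753  0.0575]
scene grease_jar 0.7 [0.8063 0.1052 0.0694]
side carriage_handle 0.83 [ 0.5826 -0.0011  0.0409]
side carriage 0.7 [0.5782 0.0013 0.0458]
side stop_left 0.51 [0.6079 0.124  0.0458]
side stop_left 0.51 [0.7912 0.0948 0.0418]
side stop_right 0.66 [ 0.5571 -0.118   0.0415]
side stop_right 0.31 [ 0.6398 -0.0947  0.0256]
side stop_left_face 0.64 [0.6001 0.1263 0.0437]
side stop_right_face 0.81 [ 0.5558 -0.1154  0.0412]
side slide_base 0.81 [ 0.5881 -0.0453  0.0131]
side platen 0.55 [0.6729 0.0559 0.0266]
side grip_jaw 0.49 [ 0.6406 -0.094   0.0261]
side load_cell 0.58 [0.479  0.4178 0.0369]
side mug 0.78 [ 0.6773 -0.3933  0.0569]
1.3
```

View pics/scene1.png

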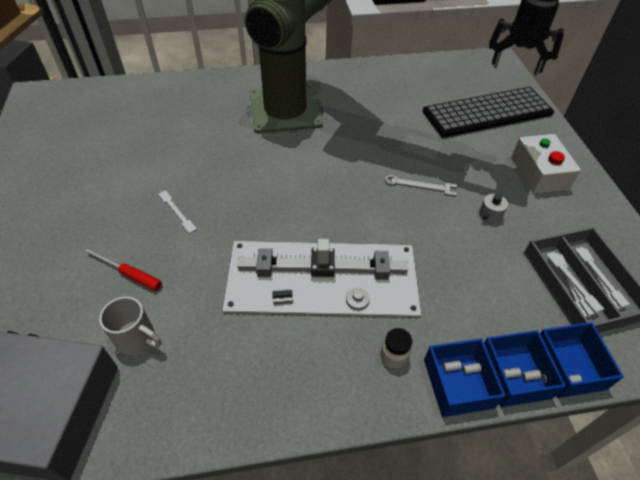

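View pics/side1.png

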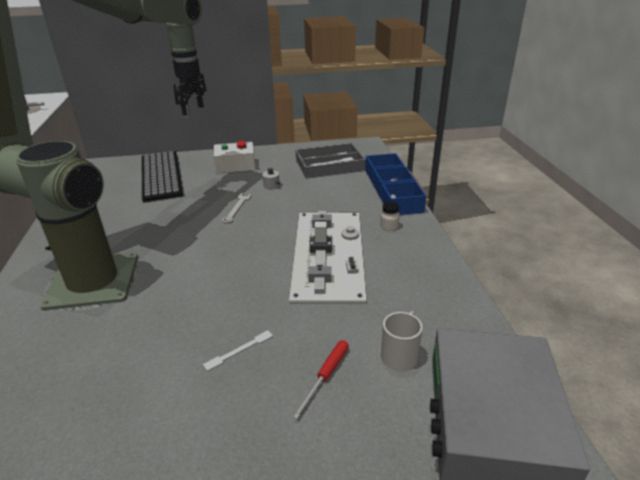

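```bash
cat >> h.py <<'E'
def px2w(cam,uv,z,s=None):
    i=bot.camera_info(cam)
    o=world(cam,[0,0,0],s); d=world(cam,[(uv[0]-i['cx'])/i['fx'],(uv[1]-i['cy'])/i['fy'],1],s)-o
    return o+d*(z-o[2])/d[2]
def go(goal,railyaw,s=None):
    """shift in tool axes mm, turn deg so tool y lies along rail"""
    s=s or bot.sense(); M=R.from_rotvec(s['tool_rot']).as_matrix()
    ry=np.array([-np.sin(railyaw),np.cos(railyaw),0]); a=M.T@ry
    t=np.degrees(np.arctan2(a[1],a[0]))-90; t=(t+90)%180-90
    print('shift',(M.T@(np.array(goal)-s['ee_pos'])*1000).round(1),'turn',round(t,2),'toolz',M[:,2].round(3))
E
python3 - <<'E'
from h import *
c=[px2w('scene',p,.012) for p in [(235,241),(413,245),(418,315),(222,312)]]
print(np.array(c).round(4)); m=np.mean(c,0); e=(c[1]-c[0])+(c[2]-c[3]); yaw=np.arctan2(-e[0],e[1]); print(m,np.degrees(yaw))
print(R.from_rotvec(bot.sense()['tool_rot']).as_matrix().round(3))
go([0.585,0.005,0.26],yaw)
go([0.585,0.005,0.26],np.radians(-10.3))
E
```

```text
[[ 0.4791 -0.1682  0.012 ]
 [ 0.5498  0.2235  0.012 ]
 [ 0.7245  0.1832  0.012 ]
 [ 0.6577 -0.2035  0.012 ]]
[0.60278716 0.00873961 0.012     ] -10.019559960442505
[[-0.895  0.446 -0.   ]
 [ 0.446  0.895  0.   ]
 [ 0.     0.    -1.   ]]
shift [-521.5 -309.9   -3.7] turn -16.44 toolz [-0.  0. -1.]
shift [-521.5 -309.9   -3.7] turn -16.16 toolz [-0.  0. -1.]
```

>>> servo_tool --pt "-55 -33 0 -3" --pt "-110 -66 0 -6" --pt "-165 -99 0 -9" --pt "-220 -132 0 -12" --pt "-275 -165 0 -14" --pt "-330 -198 0 -16.3" --pt "-385 -230 0 -16.3" --pt "-440 -262 0 -16.3"

```text
time: 2.3
ee_pos: [0.5277, 0.0924, 0.2566]
tool_rot: [0.278, 3.128, 0.001]
force: [0.8, 0.3, 1.2]
finger_gap: 0.0851
```

```bash
python3 - <<'E'
from h import *
go([0.585,0.01,0.26],np.radians(-10.1))
E
```

```text
shift [-70.9 -71.   -3.3] turn -0.07 toolz [ 0.001  0.    -1.   ]
```

>>> servo_tool --pt "-35 -35 0 0" --pt "-71 -71 0 0" --pt "-71 -71 0 0" --pt "-71 -71 0 0"

```text
time: 2.8
ee_pos: [0.5837, 0.012, 0.256]
tool_rot: [-0.279, -3.128, -0.001]
force: [-0.4, 0.0, -0.2]
finger_gap: 0.0857
```

```bash
python3 - <<'E'
from h import *
s=bot.sense(); im=bot.grab_frame('wrist'); cv2.imwrite('pics/w1.png',im[:,:,::-1]); print(s['time'],s['ee_pos'],s['tool_rot'],s['joint_vel'].round(4))
for l in ['carriage_handle','carriage','stop_left','stop_right','stop_left_face','stop_right_face']:
    for d in bot.spot_in('wrist',l)[:2]: print(l,round(d['score'],2),world('wrist',d['at'],s).round(4))
E
```

```text
2.8 [0.58373543 0.01203021 0.25595953] [-2.78841128e-01 -3.12816656e+00 -8.81598784e-04] [ 0.0264 -0.0149  0.0167 -0.0001 -0.0022 -0.0016]
carriage_handle 0.66 [0.5703 0.0192 0.0484]
carriage 0.72 [0.5718 0.0144 0.0494]
stop_left 0.62 [0.6021 0.1284 0.0443]
stop_right 0.62 [ 0.5594 -0.104   0.0434]
stop_left_face 0.87 [0.6033 0.1307 0.0437]
stop_left_face 0.33 [0.6659 0.0719 0.0271]
stop_right_face 0.61 [ 0.5565 -0.1034  0.0439]
```

View pics/w1.png

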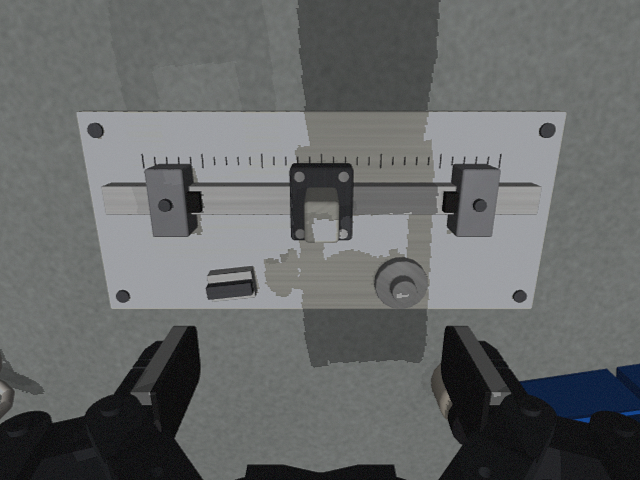

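```bash
python3 - <<'E'
from h import *
s=bot.sense(); f=lambda p,z:px2w('wrist',p,z,s)
c=[f(p,.012) for p in [(77,112),(566,112),(533,308),(112,308)]]
m=np.mean(c,0); e=(c[1]-c[0])+(c[2]-c[3]); yaw=np.arctan2(-e[0],e[1]); print(np.array(c).round(4),m,np.degrees(yaw),np.linalg.norm(e)/2)
rx=np.array([np.cos(yaw),np.sin(yaw),0]);ry=np.array([-rx[1],rx[0],0]); o=m-.02*rx
L=lambda p:np.round([(p-o)@rx,(p-o)@ry],4)
print('origin',o)
for n,p,z in [('L',(479.5,205),.049),('R',(165,205),.049),('handle',(324.5,231),.096),('carr',(322,202),.046)]: print(n,f(p,z).round(4),L(f(p,z)))
a,b=f((165,205),.049),f((479.5,205),.049); e=b-a; print('yaw stops',np.degrees(np.arctan2(-e[0],e[1])))
im=cv2.imread('pics/w1.png'); cv2.imwrite('pics/w1c.png',cv2.resize(im[140:260,260:390],None,fx=5,fy=5,interpolation=cv2.INTER_NEAREST))
go(f((324.5,231),.096)*[1,1,0]+[0,0,.16],yaw)
E
```

```text
[[ 0.4803 -0.1699  0.012 ]
 [ 0.55    0.2219  0.012 ]
 [ 0.7259  0.1927  0.012 ]
 [ 0.6558 -0.2009  0.012 ]] [0.60300159 0.01093586 0.012     ] -10.095264452661606 0.39890638429969283
origin [0.58331123 0.01444157 0.012     ]
L [0.6043 0.1359 0.049 ] [-0.0007  0.1233]
R [ 0.5611 -0.1069  0.049 ] [-0.0006 -0.1233]
handle [0.5893 0.0147 0.096 ] [0.0058 0.0013]
carr [0.581  0.0146 0.046 ] [-0.0023 -0.0002]
yaw stops -10.094932731852056
shift [-5.   2.9 96.5] turn 0.02 toolz [ 0. -0. -1.]
```

View pics/w1c.png

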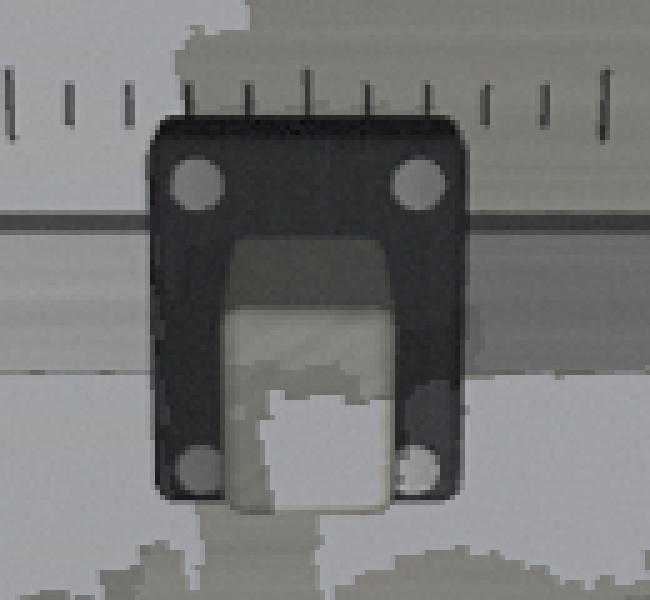

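```bash
python3 - <<'E'
from h import *
s=bot.sense();print(s['ee_pos'],px2w('wrist',(321.5,222),.096,s)); go([.5832,.0138,.083],np.radians(-10.1))
E
```

```text
[0.58380317 0.01274748 0.25650834] [0.58261833 0.01378784 0.096     ]
shift [  0.8   0.9 173.5] turn 0.02 toolz [ 0. -0. -1.]
```

>>> servo_tool --pt "1 1 40 0" --pt "1 1 80 0" --pt "1 1 115 0" --pt "1 1 140 0" --pt "1 1 150 0" --pt "1 1 150 0" --pt "1 1 150 0"

```text
time: 4.03
ee_pos: [0.5844, 0.013, 0.1078]
tool_rot: [0.278, 3.126, -0.0]
force: [-0.1, -0.5, -1.4]
finger_gap: 0.0854
```

```bash
python3 - <<'E'
from h import *
s=bot.sense();print(s['ee_pos'],s['force']); go([.5832,.0138,.083],np.radians(-10.1))
im=bot.grab_frame('wrist'); cv2.imwrite('pics/w2.png',im[:,:,::-1])
E
```

```text
[0.58443786 0.01298845 0.10781594] [-0.08430881 -0.49047165 -1.43496618]
shift [ 1.4  0.6 24.8] turn -0.05 toolz [ 0.003 -0.    -1.   ]
```

View pics/w2.png

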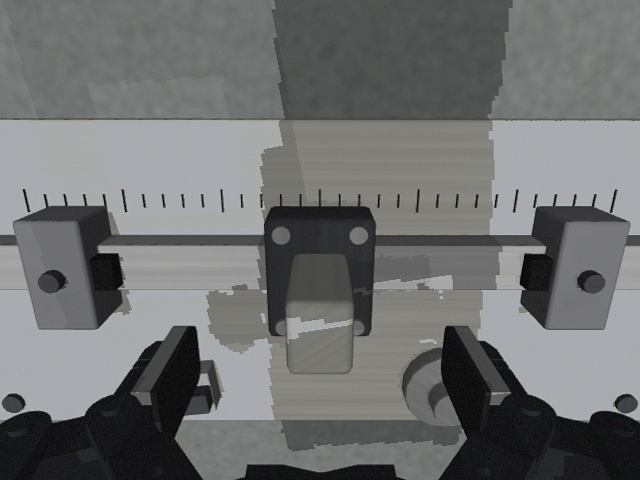

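>>> servo_tool --pt "1 0 12 0" --pt "1 0 24 0" --pt "1 0 25 0" --pt "1 0 25 0"

```text
time: 4.58
ee_pos: [0.582, 0.0132, 0.0808]
tool_rot: [-0.278, -3.128, 0.0]
force: [-0.3, -0.7, -0.2]
finger_gap: 0.0852
```

>>> servo_tool --pt "0 0 0 0" --pt "0 0 0 0" --pt "0 0 0 0" --pt "0 0 0 0" --pt "0 0 0 0" --pt "0 0 0 0" --jaw 10 --force 35

```text
time: 5.32
ee_pos: [0.5824, 0.0132, 0.0816]
tool_rot: [0.278, 3.129, -0.0]
force: [-1.7, 0.1, 2.2]
finger_gap: 0.0236
```

```bash
cat > st.py <<'E'
from h import *
s=bot.sense(); yaw=np.radians(-10.1); rx=np.array([np.cos(yaw),np.sin(yaw),0]);ry=np.array([-rx[1],rx[0],0]);o=np.array([.58331,.01444,0])
p=s['ee_pos']-o; print('t',round(s['time'],2),'local x,y,z mm',np.round([p@rx*1e3,p@ry*1e3,p[2]*1e3],2),'F along rail,x,z',np.round([s['force']@ry,s['force']@rx,s['force'][2]],2),'gap',round(s['finger_gap']*1e3,1))
E
python3 st.py
```

```text
t 5.33 local x,y,z mm [-0.64 -1.39 81.6 ] F along rail,x,z [-0.25 -1.72  2.21] gap 23.6
```

>>> servo_tool --pt "0 2.5 0 0" --pt "0 5 0 0"

```text
time: 5.58
ee_pos: [0.5833, 0.0179, 0.0816]
tool_rot: [0.278, 3.129, -0.001]
force: [-1.7, -2.4, 3.9]
finger_gap: 0.0239
```

>>> servo_tool --pt "0 2.5 0 0" --pt "0 5 0 0"

```text
time: 5.82
ee_pos: [0.5842, 0.0232, 0.0815]
tool_rot: [0.278, 3.129, -0.0]
force: [-1.1, -0.9, 5.0]
finger_gap: 0.0235
```

>>> servo_tool --pt "0 2.5 0 0" --pt "0 5 0 0"

```text
time: 6.08
ee_pos: [0.5852, 0.0281, 0.0816]
tool_rot: [0.278, 3.129, -0.0]
force: [-1.8, -2.3, 5.6]
finger_gap: 0.0238
```

>>> servo_tool --pt "0 2.5 0 0" --pt "0 5 0 0"

```text
time: 6.32
ee_pos: [0.586, 0.033, 0.0816]
tool_rot: [0.278, 3.129, -0.0]
force: [-1.6, -0.9, 5.3]
finger_gap: 0.0238
```

```bash
python3 st.py
```

```text
t 6.33 local x,y,z mm [-0.58 18.8  81.6 ] F along rail,x,z [-1.19 -1.42  5.34] gap 23.8
```

>>> servo_tool --pt "0 2.5 0 0" --pt "0 5 0 0"

```text
time: 6.58
ee_pos: [0.5869, 0.0379, 0.0816]
tool_rot: [0.278, 3.129, -0.0]
force: [-1.5, -1.5, 4.7]
finger_gap: 0.0239
```

>>> servo_tool --pt "0 2.5 0 0" --pt "0 5 0 0"

```text
time: 6.82
ee_pos: [0.5878, 0.0429, 0.0816]
tool_rot: [0.278, 3.129, -0.0]
force: [-1.0, -1.9, 6.1]
finger_gap: 0.0234
```

>>> servo_tool --pt "0 2.5 0 0" --pt "0 5 0 0"

```text
time: 7.08
ee_pos: [0.5886, 0.0472, 0.0816]
tool_rot: [0.278, 3.129, -0.002]
force: [-2.6, -6.2, 5.3]
finger_gap: 0.0237
```

>>> servo_tool --pt "0 2.5 0 0" --pt "0 5 0 0"

```text
time: 7.32
ee_pos: [0.5893, 0.0511, 0.0816]
tool_rot: [-0.278, -3.129, 0.004]
force: [-3.7, -7.5, 5.7]
finger_gap: 0.0238
```

>>> servo_tool --pt "0 2.5 0 0" --pt "0 5 0 0"

```text
time: 7.58
ee_pos: [0.5901, 0.056, 0.0816]
tool_rot: [-0.278, -3.129, 0.004]
force: [-3.3, -7.7, 6.1]
finger_gap: 0.0233
```

>>> servo_tool --pt "0 2.5 0 0" --pt "0 5 0 0"

```text
time: 7.82
ee_pos: [0.5913, 0.0624, 0.0816]
tool_rot: [0.278, 3.129, -0.0]
force: [-1.8, -1.4, 5.1]
finger_gap: 0.0238
```

>>> servo_tool --pt "0 2.5 0 0" --pt "0 5 0 0"

```text
time: 8.07
ee_pos: [0.5922, 0.0675, 0.0816]
tool_rot: [0.278, 3.129, -0.0]
force: [-2.1, -2.0, 5.0]
finger_gap: 0.0238
```

>>> servo_tool --pt "0 2.5 0 0" --pt "0 5 0 0"

```text
time: 8.32
ee_pos: [0.5931, 0.0725, 0.0816]
tool_rot: [0.278, 3.129, -0.0]
force: [-0.8, -2.8, 5.6]
finger_gap: 0.0234
```

>>> servo_tool --pt "0 2.5 0 0" --pt "0 5 0 0"

```text
time: 8.57
ee_pos: [0.594, 0.0774, 0.0816]
tool_rot: [0.278, 3.129, -0.0]
force: [-1.7, -1.3, 4.9]
finger_gap: 0.0237
```

```bash
python3 st.py
```

```text
t 8.57 local x,y,z mm [-0.54 63.83 81.59] F along rail,x,z [-1.61 -1.48  4.93] gap 23.7
```

>>> servo_tool --pt "0 1.5 0 0" --pt "0 3 0 0" --pt "0 4.5 0 0" --pt "0 5 0 0"

```text
time: 9.07
ee_pos: [0.5949, 0.0823, 0.0816]
tool_rot: [0.278, 3.129, -0.0]
force: [-1.5, -1.9, 5.4]
finger_gap: 0.0235
```

>>> servo_tool --pt "0 1 0 0" --pt "0 1 0 0"

```text
time: 9.32
ee_pos: [0.5951, 0.0833, 0.0816]
tool_rot: [0.278, 3.129, 0.0]
force: [-1.3, -0.3, 4.7]
finger_gap: 0.0234
```

>>> servo_tool --pt "0 1 0 0" --pt "0 1 0 0"

```text
time: 9.57
ee_pos: [0.5953, 0.0843, 0.0816]
tool_rot: [0.278, 3.129, 0.0]
force: [-0.7, -1.6, 5.3]
finger_gap: 0.0233
```

```bash
python3 st.py
```

```text
t 9.57 local x,y,z mm [-0.5  70.9  81.59] F along rail,x,z [-1.69 -0.43  5.28] gap 23.3
```

>>> servo_tool --pt "0 1 0 0" --pt "0 1 0 0"

```text
time: 9.82
ee_pos: [0.5954, 0.0853, 0.0816]
tool_rot: [0.278, 3.129, 0.0]
force: [-2.4, -1.4, 4.5]
finger_gap: 0.0232
```

>>> servo_tool --pt "0 1 0 0" --pt "0 1 0 0"

```text
time: 10.07
ee_pos: [0.5956, 0.0863, 0.0816]
tool_rot: [0.278, 3.129, 0.0]
force: [-0.6, -1.7, 4.7]
finger_gap: 0.0239
```

```bash
python3 st.py
```

```text
t 10.07 local x,y,z mm [-0.5  72.89 81.59] F along rail,x,z [-1.77 -0.33  4.66] gap 23.9
```

>>> servo_tool --pt "0 1 0 0" --pt "0 1 0 0"

```text
time: 10.32
ee_pos: [0.5957, 0.0871, 0.0816]
tool_rot: [0.278, 3.129, -0.0]
force: [-1.4, -2.3, 4.7]
finger_gap: 0.0236
```

>>> servo_tool --pt "0 1 0 0" --pt "0 1 0 0"

```text
time: 10.58
ee_pos: [0.5958, 0.0876, 0.0816]
tool_rot: [0.278, 3.129, -0.002]
force: [-1.3, -3.9, 5.3]
finger_gap: 0.0239
```

```bash
python3 st.py
```

```text
t 10.57 local x,y,z mm [-0.5  74.2  81.61] F along rail,x,z [-4.09 -0.54  5.28] gap 23.9
```

>>> servo_tool --pt "0 1.5 0 0" --pt "0 1.5 0 0" --pt "0 1.5 0 0"

```text
time: 10.95
ee_pos: [0.5959, 0.0883, 0.0816]
tool_rot: [-0.278, -3.129, 0.003]
force: [-3.2, -6.5, 5.8]
finger_gap: 0.0235
```

```bash
python3 st.py
```

```text
t 10.95 local x,y,z mm [-0.52 74.97 81.56] F along rail,x,z [-6.92 -2.01  5.75] gap 23.5
```

>>> servo_tool --pt "0 -3 0 0" --pt "0 -6 0 0" --pt "0 -9 0 0" --pt "0 -12 0 0" --pt "0 -15 0 0" --pt "0 -18 0 0" --pt "0 -21 0 0" --pt "0 -23 0 0"

```text
time: 11.95
ee_pos: [0.5922, 0.0674, 0.0816]
tool_rot: [0.278, 3.129, 0.002]
force: [-0.4, 2.6, 5.6]
finger_gap: 0.0236
```

>>> servo_tool --pt "0 -1 0 0" --pt "0 -2 0 0"

```text
time: 12.2
ee_pos: [0.5919, 0.0655, 0.0816]
tool_rot: [0.278, 3.129, 0.002]
force: [-0.3, 2.0, 4.9]
finger_gap: 0.0234
```

>>> servo_tool --pt "0 -1 0 0" --pt "0 -2 0 0"

```text
time: 12.45
ee_pos: [0.5915, 0.0635, 0.0816]
tool_rot: [0.278, 3.128, 0.002]
force: [-1.0, 1.8, 5.7]
finger_gap: 0.0237
```

>>> servo_tool --pt "0 -1 0 0" --pt "0 -2 0 0"

```text
time: 12.7
ee_pos: [0.5912, 0.0616, 0.0816]
tool_rot: [0.278, 3.129, 0.002]
force: [-0.9, 2.8, 5.0]
finger_gap: 0.0235
```

>>> servo_tool --pt "0 -1 0 0" --pt "0 -2 0 0"

```text
time: 12.95
ee_pos: [0.5908, 0.0598, 0.0816]
tool_rot: [0.278, 3.128, 0.002]
force: [-1.4, 3.5, 3.9]
finger_gap: 0.0237
```

>>> servo_tool --pt "0 -1 0 0" --pt "0 -2 0 0"

```text
time: 13.2
ee_pos: [0.5906, 0.0585, 0.0816]
tool_rot: [0.278, 3.128, 0.004]
force: [0.2, 6.4, 4.8]
finger_gap: 0.0237
```

>>> servo_tool --pt "0 -1 0 0" --pt "0 -2 0 0"

```text
time: 13.45
ee_pos: [0.5904, 0.0572, 0.0816]
tool_rot: [0.278, 3.128, 0.006]
force: [0.1, 7.2, 4.3]
finger_gap: 0.0235
```

>>> servo_tool --pt "0 -1 0 0" --pt "0 -2 0 0"

```text
time: 13.7
ee_pos: [0.59, 0.0552, 0.0816]
tool_rot: [0.278, 3.128, 0.005]
force: [1.0, 6.8, 4.5]
finger_gap: 0.0233
```

>>> servo_tool --pt "0 -1 0 0" --pt "0 -2 0 0"

```text
time: 13.95
ee_pos: [0.5897, 0.0533, 0.0816]
tool_rot: [0.278, 3.128, 0.005]
force: [0.1, 7.4, 4.1]
finger_gap: 0.0233
```

>>> servo_tool --pt "0 -1 0 0" --pt "0 -2 0 0"

```text
time: 14.2
ee_pos: [0.5893, 0.0513, 0.0816]
tool_rot: [0.278, 3.128, 0.005]
force: [0.3, 6.8, 5.1]
finger_gap: 0.0238
```

>>> servo_tool --pt "0 -1 0 0" --pt "0 -2 0 0"

```text
time: 14.45
ee_pos: [0.5889, 0.0493, 0.0816]
tool_rot: [0.278, 3.128, 0.005]
force: [0.2, 6.9, 5.1]
finger_gap: 0.0236
```

>>> servo_tool --pt "0 -1 0 0" --pt "0 -2 0 0"

```text
time: 14.7
ee_pos: [0.5885, 0.0466, 0.0816]
tool_rot: [0.277, 3.128, 0.003]
force: [-0.1, 3.7, 5.3]
finger_gap: 0.0236
```

>>> servo_tool --pt "0 -1 0 0" --pt "0 -2 0 0"

```text
time: 14.95
ee_pos: [0.588, 0.0438, 0.0816]
tool_rot: [0.278, 3.129, 0.001]
force: [-0.7, 3.0, 5.5]
finger_gap: 0.0235
```

>>> servo_tool --pt "0 -1 0 0" --pt "0 -2 0 0"

```text
time: 15.2
ee_pos: [0.5876, 0.0418, 0.0816]
tool_rot: [0.278, 3.129, 0.001]
force: [-0.2, 2.6, 5.0]
finger_gap: 0.0233
```

```bash
python3 st.py
```

```text
t 15.2 local x,y,z mm [-0.6  27.68 81.55] F along rail,x,z [ 2.55 -0.66  5.02] gap 23.3
```

>>> servo_tool --pt "0 -4 0 0" --pt "0 -8 0 0" --pt "0 -12 0 0" --pt "0 -16 0 0" --pt "0 -20 0 0" --pt "0 -24 0 0" --pt "0 -28 0 0" --pt "0 -32 0 0"

```text
time: 16.2
ee_pos: [0.5819, 0.0102, 0.0816]
tool_rot: [0.278, 3.129, 0.001]
force: [-1.0, 1.8, 5.7]
finger_gap: 0.0236
```

>>> servo_tool --pt "0 -4 0 0" --pt "0 -8 0 0" --pt "0 -12 0 0" --pt "0 -16 0 0" --pt "0 -20 0 0" --pt "0 -24 0 0" --pt "0 -28 0 0" --pt "0 -32 0 0"

```text
time: 17.2
ee_pos: [0.5762, -0.0213, 0.0816]
tool_rot: [0.278, 3.129, 0.001]
force: [-1.5, 2.8, 5.2]
finger_gap: 0.0236
```

>>> servo_tool --pt "0 -4 0 0" --pt "0 -8 0 0" --pt "0 -12 0 0" --pt "0 -16 0 0" --pt "0 -20 0 0" --pt "0 -23 0 0" --pt "0 -26 0 0" --pt "0 -27 0 0"

```text
time: 18.2
ee_pos: [0.5714, -0.048, 0.0816]
tool_rot: [0.278, 3.129, 0.001]
force: [-1.1, 2.9, 6.1]
finger_gap: 0.0235
```

```bash
python3 st.py
```

```text
t 18.2 local x,y,z mm [ -0.73 -63.58  81.57] F along rail,x,z [ 2.7  -1.59  6.05] gap 23.5
```

>>> servo_tool --pt "0 -1.5 0 0" --pt "0 -3 0 0" --pt "0 -4.5 0 0" --pt "0 -6 0 0"

```text
time: 18.7
ee_pos: [0.5704, -0.0538, 0.0816]
tool_rot: [0.278, 3.129, 0.001]
force: [-1.2, 2.6, 6.4]
finger_gap: 0.0235
```

>>> servo_tool --pt "0 -1 0 0" --pt "0 -1 0 0"

```text
time: 18.95
ee_pos: [0.5702, -0.0549, 0.0816]
tool_rot: [0.278, 3.129, 0.001]
force: [-1.8, 2.1, 5.8]
finger_gap: 0.0235
```

>>> servo_tool --pt "0 -1 0 0" --pt "0 -1 0 0"

```text
time: 19.2
ee_pos: [0.57, -0.0559, 0.0816]
tool_rot: [0.278, 3.129, 0.001]
force: [-1.1, 2.1, 6.0]
finger_gap: 0.0238
```

```bash
python3 st.py
```

```text
t 19.2 local x,y,z mm [ -0.73 -71.54  81.59] F along rail,x,z [ 1.89 -1.42  5.99] gap 23.8
```

>>> servo_tool --pt "0 -1 0 0" --pt "0 -1 0 0"

```text
time: 19.45
ee_pos: [0.5698, -0.0568, 0.0816]
tool_rot: [0.278, 3.129, 0.001]
force: [-1.0, 2.7, 6.4]
finger_gap: 0.0239
```

>>> servo_tool --pt "0 -1 0 0" --pt "0 -1 0 0"

```text
time: 19.7
ee_pos: [0.5697, -0.0578, 0.0816]
tool_rot: [0.278, 3.129, 0.001]
force: [-0.9, 1.3, 5.4]
finger_gap: 0.0237
```

>>> servo_tool --pt "0 -1 0 0" --pt "0 -1 0 0"

```text
time: 19.95
ee_pos: [0.5695, -0.0588, 0.0816]
tool_rot: [0.278, 3.129, 0.001]
force: [-1.1, 1.7, 6.1]
finger_gap: 0.0233
```

```bash
python3 st.py
```

```text
t 19.95 local x,y,z mm [ -0.75 -74.52  81.56] F along rail,x,z [ 1.47 -1.37  6.08] gap 23.3
```

>>> servo_tool --pt "0 -1 0 0" --pt "0 -1 0 0"

```text
time: 20.2
ee_pos: [0.5693, -0.0596, 0.0816]
tool_rot: [0.278, 3.129, 0.001]
force: [-1.0, 2.9, 5.9]
finger_gap: 0.0235
```

>>> servo_tool --pt "0 -1 0 0" --pt "0 -1 0 0"

```text
time: 20.45
ee_pos: [0.5693, -0.0601, 0.0816]
tool_rot: [0.278, 3.129, 0.003]
force: [0.4, 4.5, 6.3]
finger_gap: 0.0235
```

```bash
python3 st.py
```

```text
t 20.45 local x,y,z mm [ -0.75 -75.83  81.57] F along rail,x,z [ 4.52 -0.44  6.26] gap 23.5
```

>>> servo_tool --pt "0 -1.5 0 0" --pt "0 -1.5 0 0" --pt "0 -1.5 0 0"

```text
time: 20.82
ee_pos: [0.5691, -0.0609, 0.0816]
tool_rot: [0.278, 3.129, 0.004]
force: [0.1, 6.4, 7.0]
finger_gap: 0.0233
```

```bash
python3 st.py
```

```text
t 20.82 local x,y,z mm [ -0.77 -76.64  81.59] F along rail,x,z [ 6.36 -1.    6.96] gap 23.3
```

Both buffers have been pressed lightly. Now I'll bring the carriage back to the sticky place, feeling the entry again on the way.

>>> servo_tool --pt "0 4 0 0" --pt "0 8 0 0" --pt "0 12 0 0" --pt "0 16 0 0" --pt "0 20 0 0" --pt "0 24 0 0" --pt "0 28 0 0" --pt "0 32 0 0"

```text
time: 21.82
ee_pos: [0.5744, -0.0317, 0.0816]
tool_rot: [0.278, 3.129, -0.002]
force: [-1.7, -2.2, 5.7]
finger_gap: 0.0236
```

>>> servo_tool --pt "0 4 0 0" --pt "0 8 0 0" --pt "0 12 0 0" --pt "0 16 0 0" --pt "0 20 0 0" --pt "0 24 0 0" --pt "0 28 0 0" --pt "0 32 0 0"

```text
time: 22.82
ee_pos: [0.5801, -0.0002, 0.0816]
tool_rot: [0.278, 3.129, -0.002]
force: [-1.1, -1.7, 6.2]
finger_gap: 0.0233
```

>>> servo_tool --pt "0 4 0 0" --pt "0 8 0 0" --pt "0 12 0 0" --pt "0 16 0 0" --pt "0 20 0 0" --pt "0 24 0 0" --pt "0 28 0 0" --pt "0 32 0 0"

```text
time: 23.82
ee_pos: [0.5857, 0.0313, 0.0816]
tool_rot: [0.278, 3.129, -0.002]
force: [-2.2, -2.6, 6.9]
finger_gap: 0.0238
```

>>> servo_tool --pt "0 2 0 0" --pt "0 4 0 0" --pt "0 6 0 0" --pt "0 7 0 0"

```text
time: 24.32
ee_pos: [0.587, 0.0382, 0.0816]
tool_rot: [0.278, 3.129, -0.002]
force: [-2.6, -1.4, 5.6]
finger_gap: 0.0236
```

>>> servo_tool --pt "0 0.8 0 0" --pt "0 1.5 0 0"

```text
time: 24.58
ee_pos: [0.5872, 0.0396, 0.0816]
tool_rot: [0.278, 3.129, -0.002]
force: [-2.8, -1.3, 5.2]
finger_gap: 0.0236
```

>>> servo_tool --pt "0 0.8 0 0" --pt "0 1.5 0 0"

```text
time: 24.82
ee_pos: [0.5875, 0.0411, 0.0816]
tool_rot: [0.278, 3.129, -0.002]
force: [-1.9, -1.6, 6.1]
finger_gap: 0.0234
```

>>> servo_tool --pt "0 0.8 0 0" --pt "0 1.5 0 0"

```text
time: 25.08
ee_pos: [0.5877, 0.0426, 0.0816]
tool_rot: [0.278, 3.129, -0.002]
force: [-2.0, -0.9, 6.4]
finger_gap: 0.0234
```

>>> servo_tool --pt "0 0.8 0 0" --pt "0 1.5 0 0"

```text
time: 25.32
ee_pos: [0.588, 0.0441, 0.0816]
tool_rot: [0.278, 3.129, -0.002]
force: [-2.1, -2.3, 5.8]
finger_gap: 0.0234
```

```bash
python3 st.py
```

```text
t 25.32 local x,y,z mm [-0.58 29.98 81.57] F along rail,x,z [-2.62 -1.66  5.78] gap 23.4
```

>>> servo_tool --pt "0 0.8 0 0" --pt "0 1.5 0 0"

```text
time: 25.58
ee_pos: [0.5883, 0.0455, 0.0816]
tool_rot: [0.278, 3.129, -0.002]
force: [-1.9, -2.6, 6.3]
finger_gap: 0.0239
```

>>> servo_tool --pt "0 0.8 0 0" --pt "0 1.5 0 0"

```text
time: 25.82
ee_pos: [0.5885, 0.0465, 0.0816]
tool_rot: [-0.278, -3.129, 0.003]
force: [-2.4, -5.1, 7.0]
finger_gap: 0.0237
```

>>> servo_tool --pt "0 0.8 0 0" --pt "0 1.5 0 0"

```text
time: 26.08
ee_pos: [0.5886, 0.0474, 0.0816]
tool_rot: [-0.278, -3.129, 0.005]
force: [-3.4, -5.8, 7.0]
finger_gap: 0.0237
```

>>> servo_tool --pt "0 1 0 0" --pt "0 2 0 0" --pt "0 3 0 0" --pt "0 4 0 0" --pt "0 4.5 0 0" --pt "0 4.5 0 0"

```text
time: 26.82
ee_pos: [0.5893, 0.0513, 0.0816]
tool_rot: [-0.278, -3.129, 0.006]
force: [-3.9, -6.7, 7.6]
finger_gap: 0.0237
```

```bash
python3 st.py
```

```text
t 26.82 local x,y,z mm [-0.56 37.38 81.61] F along rail,x,z [-7.23 -2.65  7.55] gap 23.7
```

>>> servo_tool --pt "0 1 0 0" --pt "0 1.7 0 0" --pt "0 1.7 0 0" --pt "0 1 0 0" --pt "0 0.5 0 0" --pt "0 0.5 0 0"

```text
time: 27.58
ee_pos: [0.5897, 0.0531, 0.0816]
tool_rot: [0.278, 3.129, -0.002]
force: [-2.2, -1.9, 6.0]
finger_gap: 0.024
```

```bash
python3 st.py
```

```text
t 27.57 local x,y,z mm [-0.53 39.22 81.62] F along rail,x,z [-2.27 -1.82  6.  ] gap 24.0
```

>>> servo_tool --pt "0 0 0 0" --pt "0 0 0 0" --pt "0 0 0 0" --pt "0 0 0 0" --pt "0 0 0 0" --pt "0 0 0 0" --jaw 70

```text
time: 28.32
ee_pos: [0.5897, 0.0541, 0.0813]
tool_rot: [0.278, 3.129, -0.0]
force: [0.0, 0.4, -0.1]
finger_gap: 0.0703
```

>>> servo_tool --pt "0 0 -20 0" --pt "0 0 -50 0" --pt "0 0 -90 0" --pt "0 0 -130 0" --pt "0 0 -165 0" --pt "0 0 -175 0" --pt "0 0 -175 0" --pt "0 0 -175 0"

```text
time: 29.32
ee_pos: [0.5885, 0.0541, 0.2543]
tool_rot: [-0.278, -3.126, 0.0]
force: [-0.1, -0.3, -0.4]
finger_gap: 0.0701
```

```bash
python3 st.py; python3 - <<'E'
from h import *
im=bot.grab_frame('wrist'); cv2.imwrite('pics/w3.png',im[:,:,::-1])
E
```

```text
t 29.32 local x,y,z mm [ -1.88  39.94 254.3 ] F along rail,x,z [-0.34 -0.05 -0.4 ] gap 70.1
```

View pics/w3.png

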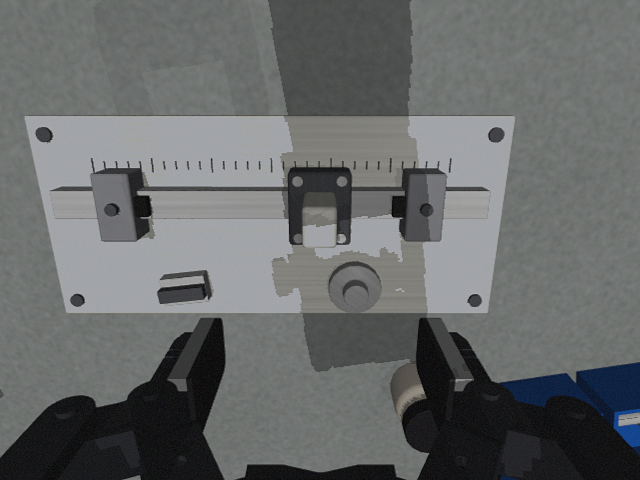

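```bash
python3 -c "
from h import *
print(bot.close_job())"
```

```text
the job is handed in; nothing more can be done
None
```

The carriage is standing on the sticky place, let go and clear of both buffers, and the job was handed in at about 29 s of the 72 s allowed. No verdict was returned.

- **Buffers:** I gripped the handle and pressed the left buffer, then the right. The wrist force along the rail was about 7 N on the left and 6.4 N on the right; about 2 N of that is the carriage's own running friction. Each press was held for more than 0.1 s, and the wrist readings, taken at the end of each step, never came near 20 N.
- **Sticky place:** The drag rose from about 2 N to 7–8 N over one short stretch. It was felt in both directions and again on the way back, and its middle is about 39 mm left of the rail's middle. The drag read slightly below the stated 10 N.
- **Final checks:** After release the wrist force was near zero. The last wrist picture puts the carriage at about +39.8 mm against an estimated flaw middle of about +39.4 mm, well inside the 8 mm allowed. The platen and grip jaw look undisturbed in it. I did not re-check the other things on the bench, but the arm passed well above them. No check failed or disagreed.

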